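# Seat a bracket in the drilling fixture and throw the toggle clamp

## Robot

A 6-joint arm with a two-finger parallel gripper is mounted at the origin on the work surface. World frame = base frame: x ahead of the robot, y to its left, z up, the work surface at z = 0. Lengths are in mm, angles in degrees, forces in N, time in s.
With the tool pointing down it reaches from about 350 to 850 mm from the base axis. Payload 8.1 kg.
Tool frame: the origin (TCP) lies at the very end of the fingers, on their centre line; the grasp point (between the pads) lies 19 mm behind it; z points along the fingers, y is the direction in which the jaws open and shut (so a half turn about z gives the same grasp; the last joint's range is limited). The gripper opens to 93 mm and grips with 3 to 60 N. Pads are 15 mm wide; open, the fingers measure 128 mm over their backs; the gripper's body (75 mm by 188 mm) begins 65 mm behind the grasp point.
Start: joints at [62.086, 7.471, 85.268, -0, 87.261, -4.893], TCP at [234.625, 552.228, 180.135] pointing down, gripper open.
Joint ranges: [-169.43, 169.43], [-51.17, 129.36], [1.28, 143.12], [-76.62, 256.62], [0, 156.53], [-152.29, 152.29]. Speed limits (degrees/s): [136.94, 136.94, 159.86, 180, 180, 180].

## Interface

Orientations are given as a 3x3 rotation matrix whose columns are the frame's x, y, z axes.
In Python, from plant import arm gives the robot as it stands. The module is installed in compiled form; this text tells all that it offers.
- The arm moves only by the shell command python3 -m crank 'ROWS' [FORCE]. ROWS is JSON, a list of rows, each an object with "jaw": the opening, from 0 (shut) to 1 (fully open); "dp": the shift along the world's x, y, z in m, a list of three; "twist": the turn, a rotation vector about the world's x, y, z in rad, a list of three. In form: [{"jaw": jaw, "dp": [x, y, z], "twist": [wx, wy, wz]}, ...]. A call has 1 to 20 rows; each row shifts and turns the commanded pose from where the row before left it; what a row does not reach is not made up. A row lasts 1/8 s, in which the tool goes at most 62.5 mm and 10.7 degrees, less where a joint would pass 70% of its speed; a pose out of reach is approached as far as the arm can. A call with a gripper value outside its range is refused whole. The fingers move at their own pace and stop on an object; FORCE is the grip in N (left out, the last holds). Time passes only in rows, so rows that do not move let the fingers close. It gives the time, the measured TCP pose, the force and the opening at its end, in the units of the state.
- arm.get_state(): the state, without advancing time (a new reading comes with each control period).
- arm.snapshot(name): name is "scene" or "top" or "wrist"; returns a dict with "color" (420x560x3 uint8, blue, green, red), "z_map" (420x560 float32, mm along the optical axis (not along the pixel's ray), 0 where there is no reading), "fx", "fy", "cx", "cy" (pixels), "k1" (the pictures are not rectified: a ray, as slopes to the right and down, at radius r is drawn at 1 + k1 r^2 times it, then the intrinsics apply), "view" (4x4, takes a point from world to camera coordinates); the wrist camera has in their place "hand_eye" (4x4, takes a point from camera to tool coordinates, whose origin is the TCP and whose axes are the flange's). Camera axes: x right, y up, looking along -z (the intrinsics and any distortion apply to the point x, -y, -z); pixel columns grow to the right and rows downward; lengths in mm; the calibration is good to about 2 mm. A picture is of the moment at which its call begins: read the wrist's pose just before it.
- arm.job_done(): hands the job in, once; it reports no verdict.
Trained networks look in a picture, given as the dict that the camera call returned (one of the last four; its "shot" number tells which), for a name from the list of things; names that differ only in an ending like _2 or _b are one class to them, and where a whole thing is asked for, a point or a joint stands for the part that bears it (a point fixed in the world has none). Each returns a list of dicts, best first, with "score" (0 to 1); they miss things now and then, are a little off and sometimes report something else, mostly with a low value. They report only what shows in the picture. A call takes as long as a camera call. They do not tell look-alikes from the thing itself.
- arm.look_for(picture, target): "box" ([left, top, width, height] in pixels, round what is visible of it).
- arm.masks_of(picture, target): "mask" (420x560 bool, what is visible of it) and "box" ([left, top, width, height] in pixels, round what is visible of it).
The state is a dict: "clock": time; "q": joint angles; "joint_velocities": joint speeds; "joint_efforts": joint torques, N m; "tool_pos": TCP position; "eef_rot": TCP orientation; "force": force on the tool from outside, world axes, zero at the start; "moment": the same for the moment, N m; "gripper_width": finger opening in mm.
Only numpy, scipy, OpenCV 4.12 (cv2) and the standard library are available. Lean on these libraries where they do the work, as an engineer would, in place of code of your own. Each camera call takes 0.05 s, during which the arm holds its last target. There are 200 camera calls.

## Task

The bracket in the drilling fixture has slid back out of its nest. Without picking anything up, push it with the fingertips fully home against the two stop pins, then push the red handle of the toggle clamp over and down until it snaps past center and stays shut by itself with its orange cap pressing on the bracket. Leave everything else on the bench where it stands.

Things in the scene. Friction and masses are not known exactly. Their poses are not given: they have to be found in the camera images.
- fixture: Drilling fixture screwed to the bench: aluminium plate 130 (x) x 250 (y) x 16 mm; it does not move. Origin under the plate's centre at bench height, z up. All y and z values below are in this frame, in mm. On its centre line x = 0, from -y to +y: toggle clamp, two stop pins, nest. The bracket slides home towards -y.
- bracket: The bracket to be seated: gold-coloured (zinc-plated) 6 mm steel angle, 0.35 kg. Flat foot 60 (x) x 75 (y) x 6 mm, and along its +y edge an upright flange 60 wide, 6 thick, its top 45 mm above the underside. It lies flat on the plate, its -y end already between the rails. Origin: centre of the underside of the foot; axes as the fixture's. Fully home its origin is at y = +24.5, z = 16.
- bracket_face (a point): Centre of the flat outer (+y) face of the bracket's flange, 27 mm above the plate: the place to push. A push of 1.5 to 4 N towards fixture -y slides it.
- handle_grip (a point): Middle of the clamp handle's red grip, a round bar 110 long, 20 thick, swinging in the plane x = 0. Open (start): upright, leaning 9 degrees to +y, this point at y = -49, z = 155. Pushed to -y it passes (y, z) = (-101, 164), (-132, 147), then falls by its weight to about (-147, 113): cap on the bracket, not locked. Pressed on down (up to 8 N) through center near z = 85, it snaps to (-154, 71).
- handle_end (a point): Free end of the red grip, 55 beyond handle_grip. Open: y = -41, z = 209; fallen but unlocked: about y = -198, z = 131; shut (grip level): y = -209, z = 73. Let go before center the handle springs back up; past center it stays down by itself. While open the upper half of the grip is free on its +y side.
- cap_face (a point): Centre of the pressing face of the clamp's orange rubber cap (18 mm wide, spring-backed), at the end of the bar. Open: near y = -16, z = 107; shut: on the bracket's foot at y = +22, z = 22.
- clamp_cap: The orange rubber cap itself (its origin lies at the bar's pivot, not at the cap: use cap_face). Shut on the seated bracket it presses with about 20 N.
- spare_bracket: Bystander: a second, identical gold-coloured bracket lying on the bench away from the fixture.
- wrench: Bystander: steel wrench, 200 mm long, lying on the bench.
- water_bottle: Bystander: clear water bottle, 64 mm wide, 200 mm tall.
- sports_bottle: Bystander: red drink bottle with a green cap, 68 mm wide, 210 mm tall.
- drink_can: Bystander: red drink can, 66 mm wide, 122 mm tall.
- coil_spring: Bystander: red coil spring standing on end, 79 mm wide, 180 mm tall.
- damper: Bystander: shock absorber with side reservoir lying on the bench along its y axis, 330 mm long, 50 mm thick.
- nest_stop (a point): On the plate (z = 16) midway between the two stop pins' faces, at y = -13: where the bracket's back edge lies when home. Pins: steel, 12 thick, 14 tall, at x = +-18. From here two dark rails 64 apart and 10 tall guide the bracket, to y = +72, with a flared mouth open to +y.
- clamp_pivot (a point): Pivot of the toggle clamp's steel bar, at y = -40, z = 44. The clamp's frame spans y = -110 to -30 and reaches z = 66. Open (start) the bar stands upright here, its end at z = 120, cap pointing to +y; throwing the handle swings it down over the bracket's foot.
Mind the look-alikes: they are no part of the job. Leave any black or blue look-alike of the bracket alone.

How it is judged:
By the outcome, as a careful person would: the job done as asked, in the order asked, and still so for the second after the job is handed in, with the robot touching nothing.
It also fails if it takes over 51 s, if anything falls off the work surface, if the arm or the gripper's body presses on something with over 40 N, if the wrist force passes 120 N, or if a joint passes its speed limit or range.

## Working session

There is one attempt and no reset: what is moved stays moved. The work goes in short steps, Python scripts to look and compute and a shell command to move; the robot and the scene stay as the last step left them, time stands still between calls to the robot, and variables do not carry over. Pictures are saved under pics/ and viewed, about 8 in all and at most 12, crops included, and the job is handed in when it is done.

```bash
mkdir -p pics
cat > h.py <<'E'
import numpy as np, cv2
from plant import arm
def cam2world(s, st=None):
    if 'view' in s: return np.linalg.inv(np.array(s['view']))
    T=np.eye(4); T[:3,:3]=np.array(st['eef_rot']); T[:3,3]=st['tool_pos']
    return T@np.array(s['hand_eye'])
def cloud(s, st=None):
    z=s['z_map']; v,u=np.mgrid[:420,:560]
    K=np.array([[s['fx'],0,s['cx']],[0,s['fy'],s['cy']],[0,0,1.]])
    p=cv2.undistortPoints(np.stack([u,v],-1).reshape(-1,1,2).astype(float),K,np.array([s['k1'],0,0,0.])).reshape(420,560,2)
    P=np.stack([p[...,0]*z,-p[...,1]*z,-z,np.ones_like(z)],-1)
    W=(P@cam2world(s,st).T)[...,:3]; W[z==0]=np.nan
    return W
def proj(s,pts,st=None):
    P=np.c_[np.atleast_2d(pts),np.ones(len(np.atleast_2d(pts)))]@np.linalg.inv(cam2world(s,st)).T
    a=P[:,0]/-P[:,2]; b=-P[:,1]/-P[:,2]; f=1+s['k1']*(a*a+b*b)
    return np.c_[s['fx']*a*f+s['cx'],s['fy']*b*f+s['cy']]
E
python3 - <<'E'
from h import *
st=arm.get_state(); print(st['clock'],st['force'])
ims=[]
for n in ['scene','top']:
    s=arm.snapshot(n); W=cloud(s); im=s['color'].copy()
    for t in ['fixture','bracket','handle_grip','clamp_cap','spare_bracket']:
        for d in arm.masks_of(s,t)[:3]:
            m=d['mask']; p=W[m]; p=p[~np.isnan(p[:,0])]
            print(n,t,round(d['score'],2),d['box'],np.nanmedian(p,0).round(), np.percentile(p,[3,97],axis=0).round().tolist())
    cv2.imwrite(f'pics/{n}0.png',im)
    np.save(n+'W.npy',W)
E
```

```text
0.0 [-0.30105814  0.25883087  0.0325194 ]
scene fixture 0.57 [264.4, 180.4, 64.6, 90.5] [509.  16.  16.] [[436.0, -95.0, 0.0], [587.0, 150.0, 152.0]]
scene bracket 0.9 [281.6, 293.3, 32.8, 22.1] [645. 244.   7.] [[606.0, 213.0, 0.0], [679.0, 272.0, 46.0]]
scene bracket 0.78 [287.2, 233.3, 25.9, 21.8] [526.  86.  23.] [[493.0, 49.0, 17.0], [557.0, 125.0, 62.0]]
scene bracket 0.77 [347.3, 221.3, 34.1, 26.1] [315. 172.   7.] [[289.0, 143.0, 0.0], [360.0, 201.0, 45.0]]
scene handle_grip 0.71 [280.8, 181.7, 11.5, 28.2] [501. -16. 146.] [[495.0, -47.0, 46.0], [508.0, -7.0, 208.0]]
scene spare_bracket 0.62 [210.0, 235.0, 25.8, 48.6] [772.  53. 127.] [[740.0, 23.0, 15.0], [798.0, 67.0, 210.0]]
scene spare_bracket 0.57 [387.3, 267.7, 37.9, 32.8] [337. 380.   7.] [[312.0, 350.0, 0.0], [383.0, 408.0, 46.0]]
top fixture 0.58 [226.4, 189.1, 94.2, 63.6] [500.  10.  16.] [[434.0, -92.0, 3.0], [584.0, 144.0, 114.0]]
top bracket 0.93 [237.4, 200.6, 31.0, 26.4] [525.  86.  21.] [[494.0, 48.0, 16.0], [555.0, 120.0, 61.0]]
top bracket 0.82 [192.1, 161.3, 19.3, 27.1] [643. 240.   6.] [[605.0, 213.0, -1.0], [676.0, 268.0, 45.0]]
top bracket 0.79 [169.3, 216.7, 28.3, 19.7] [487. 292.   6.] [[460.0, 252.0, -0.0], [516.0, 322.0, 45.0]]
top spare_bracket 0.9 [138.7, 262.2, 24.5, 25.4] [342. 379.   5.] [[312.0, 348.0, -1.0], [381.0, 410.0, 45.0]]
```

View pics/scene0.png

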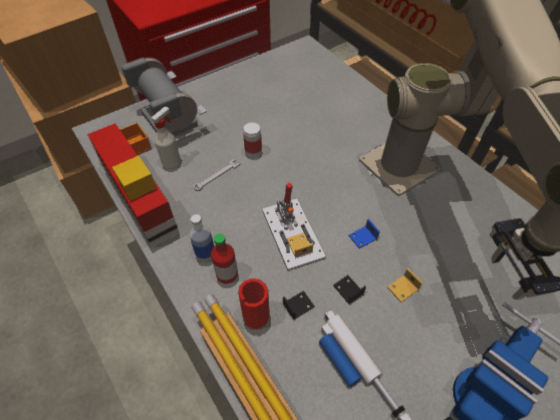

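View pics/top0.png

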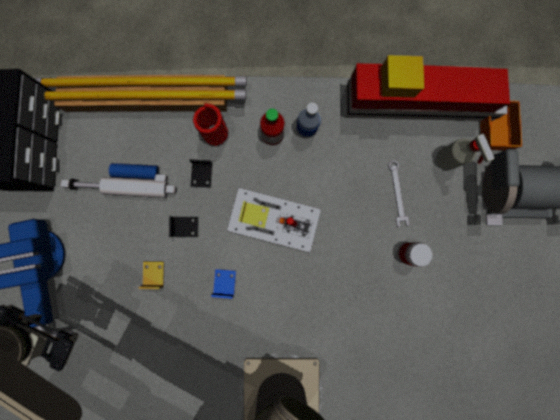

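The scene shows the gold bracket in the fixture at about (300,243), its +y end toward the viewer, and the red handle at (289,193). The top view agrees: bracket at (255,214), handle at (293,222). The other brackets are black, blue, and the spare gold one. Next I fit the fixture's pose.

Run:
```python
from h import *
for n in ['scene','top']:
    W=np.load(n+'W.npy')
    p=W.reshape(-1,3); p=p[~np.isnan(p[:,0])]
    near=p[(abs(p[:,0]-510)<140)&(abs(p[:,1]-25)<190)]
    pl=near[(near[:,2]>11)&(near[:,2]<21)]
    r=cv2.minAreaRect(pl[:,:2].astype(np.float32)); 
    b=cv2.boxPoints(r); print(n,len(pl),'plate',r,np.median(pl[:,2]))
    fl=near[(near[:,2]>45)&(near[:,2]<66)&(near[:,1]>90)]
    print('flange',len(fl),fl.mean(0),fl.max(0),fl.min(0), cv2.minAreaRect(fl[:,:2].astype(np.float32)))
    h=near[(near[:,2]>130)&(near[:,1]<60)&(near[:,0]<560)]
    for z0 in range(130,220,10):
        q=h[(h[:,2]>=z0)&(h[:,2]<z0+10)]
        if len(q): print(z0,len(q),q.mean(0).round(1))
```

```text
scene 1671 plate ((544.6275024414062, 17.58837890625), (254.88380432128906, 203.02383422851562), 75.82904815673828) 15.952543186932644
flange 84 [532.00677301 117.9617761   55.8264176 ] [560.82602726 127.66377068  64.94827169] [500.90698896 107.47396013  45.53489646] ((530.52783203125, 117.23846435546875), (9.170185089111328, 61.188350677490234), 76.7983627319336)
130 10 [499.5 -19.3 134.5]
140 10 [500.3 -17.9 144.1]
150 12 [501.6 -17.9 155.2]
160 7 [501.5 -13.  165.4]
170 12 [502.2 -13.  174.7]
180 9 [501.7 -10.9 185.1]
190 14 [502.4  -8.8 196.5]
200 24 [501.1 -12.6 205.9]
210 3 [497.1 -11.9 211.4]
top 2731 plate ((509.0323791503906, 26.95526885986328), (249.68797302246094, 129.9320831298828), 75.7165756225586) 15.650442676671446
flange 57 [531.54022701 116.60141824  58.28051424] [560.00381409 125.70879093  65.09443863] [503.46672017 109.10105906  45.60258333] ((531.952880859375, 117.02561950683594), (6.47585391998291, 58.0468864440918), 75.70854187011719)
130 5 [493.1 -29.4 133.8]
140 5 [492.2 -27.4 143.7]
150 5 [495.  -27.6 152. ]
160 2 [491.3 -25.8 163.5]
170 2 [492.1 -23.9 178.4]
180 3 [496.1 -25.4 183.5]
190 8 [496.6 -14.2 197.9]
200 43 [498.6 -14.1 205.5]
210 6 [498.3 -15.7 210.9]
```

Run:
```python
from h import *
st=arm.get_state(); R=np.array(st['eef_rot']); print(R.round(4)); print(np.degrees(np.arctan2(R[1,1],R[0,1])), 'target', np.degrees(np.arctan2(-.247,.969)))
O=np.array([509,27]);ey=np.array([.247,.969])
for y in [125,106,69.5,0,-15,-180]: print(y,(O+y*ey).round(1), (O+y*ey-np.array(st['tool_pos'])[:2]).round(1))
```

```text
[[-0.9204  0.3911  0.    ]
 [ 0.3911  0.9204  0.    ]
 [-0.      0.     -1.    ]]
66.97960396434914 target -14.300277449185588
125 [539.9 148.1] [ 305.2 -404.1]
106 [535.2 129.7] [ 300.5 -422.5]
69.5 [526.2  94.3] [ 291.5 -457.9]
0 [509.  27.] [ 274.4 -525.2]
-15 [505.3  12.5] [ 270.7 -539.8]
-180 [ 464.5 -147.4] [ 229.9 -699.7]
```

```bash
python3 -m crank '[{"jaw":0,"dp":[0.0305,-0.0404,0],"twist":[0,0,-0.142]},{"jaw":0,"dp":[0.0305,-0.0404,0],"twist":[0,0,-0.142]},{"jaw":0,"dp":[0.0305,-0.0404,0],"twist":[0,0,-0.142]},{"jaw":0,"dp":[0.0305,-0.0404,0],"twist":[0,0,-0.142]},{"jaw":0,"dp":[0.0305,-0.0404,0],"twist":[0,0,-0.142]},{"jaw":0,"dp":[0.0305,-0.0404,0],"twist":[0,0,-0.142]},{"jaw":0,"dp":[0.0305,-0.0404,0],"twist":[0,0,-0.142]},{"jaw":0,"dp":[0.0305,-0.0404,0],"twist":[0,0,-0.142]},{"jaw":0,"dp":[0.0305,-0.0404,0],"twist":[0,0,-0.142]},{"jaw":0,"dp":[0.0305,-0.0404,0],"twist":[0,0,-0.142]},{"jaw":0,"dp":[0,0,0],"twist":[0,0,0]},{"jaw":0,"dp":[0,0,0],"twist":[0,0,0]}]'
python3 - <<'E'
from h import *
st=arm.get_state(); s=arm.snapshot('wrist'); W=cloud(s,st); cv2.imwrite('pics/w1.png',s['color'])
O=np.array([509,27]);ey=np.array([.247,.969]);ex=np.array([.969,-.247])
R=np.array(st['eef_rot']);print(st['tool_pos'],np.degrees(np.arctan2(R[1,1],R[0,1])),st['q'])
p=W.reshape(-1,3);p=p[~np.isnan(p[:,0])]
d=p[:,:2]-O; f=np.c_[d@ex,d@ey,p[:,2]]
fl=f[(f[:,2]>40)&(f[:,2]<66)&(f[:,1]>70)&(f[:,1]<115)&(abs(f[:,0])<60)]
if len(fl): print('flange',len(fl),np.percentile(fl,[2,50,98],axis=0).round(1), cv2.minAreaRect(fl[:,:2].astype(np.float32)))
E
```

```text
clock: 2.1
tool_pos: [539.4, 148.4, 180.0]
eef_rot: [[0.248, 0.969, -0.001], [0.969, -0.248, 0.0], [0.0, -0.001, -1.0]]
force: [-0.1, 0.9, -0.6]
gripper_width: 0.2
[539.36274541 148.38222081 180.0387488 ] -14.350447812173343 [1.01129889e+01 1.22743750e+00 9.18394502e+01 2.34786513e-02
 8.69580371e+01 2.44621888e+01]
flange 548 [[-28.4  88.9  41.1]
 [  1.   94.   59.7]
 [ 29.2  95.1  62.2]] ((0.43599700927734375, 91.69059753417969), (59.919342041015625, 7.1447434425354), 0.7162208557128906)
```

View pics/w1.png

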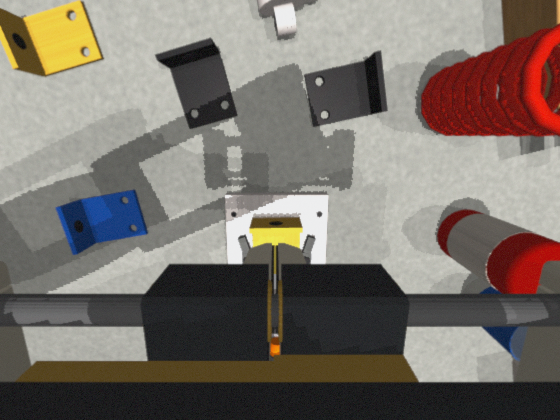

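The wrist view shows the flange square to the tool at (276,222), between the rails, with its outer face at y of about 95. Next I descend behind it and push.

```bash
python3 -m crank '[{"jaw":0,"dp":[0,0,-0.03],"twist":[0,0,0]},{"jaw":0,"dp":[0,0,-0.03],"twist":[0,0,0]},{"jaw":0,"dp":[0,0,-0.03],"twist":[0,0,0]},{"jaw":0,"dp":[0,0,-0.03],"twist":[0,0,0]},{"jaw":0,"dp":[0,0,-0.025],"twist":[0,0,0]},{"jaw":0,"dp":[0,0,0],"twist":[0,0,0]},{"jaw":0,"dp":[0,0,0],"twist":[0,0,0]}]' 3
python3 -m crank '[{"jaw":0,"dp":[-0.00124,-0.00485,0],"twist":[0,0,0]},{"jaw":0,"dp":[-0.00124,-0.00485,0],"twist":[0,0,0]},{"jaw":0,"dp":[-0.00124,-0.00485,0],"twist":[0,0,0]},{"jaw":0,"dp":[-0.00124,-0.00485,0],"twist":[0,0,0]},{"jaw":0,"dp":[-0.001,-0.0039,0],"twist":[0,0,0]},{"jaw":0,"dp":[-0.001,-0.0039,0],"twist":[0,0,0]},{"jaw":0,"dp":[-0.001,-0.0039,0],"twist":[0,0,0]},{"jaw":0,"dp":[-0.001,-0.0039,0],"twist":[0,0,0]},{"jaw":0,"dp":[-0.001,-0.0039,0],"twist":[0,0,0]},{"jaw":0,"dp":[-0.001,-0.0039,0],"twist":[0,0,0]}]'
```

```text
clock: 3.02
tool_pos: [540.0, 149.2, 36.4]
eef_rot: [[0.247, 0.969, 0.001], [0.969, -0.247, 0.0], [0.001, 0.001, -1.0]]
force: [0.4, -1.4, 0.5]
gripper_width: 0.8
clock: 4.28
tool_pos: [528.6, 105.2, 35.1]
eef_rot: [[0.248, 0.969, -0.0], [0.969, -0.248, 0.0], [0.0, -0.0, -1.0]]
force: [-0.0, -0.8, 0.0]
gripper_width: 0.7
```

```bash
python3 -m crank '[{"jaw":0,"dp":[-0.00075,-0.0029,0],"twist":[0,0,0]},{"jaw":0,"dp":[-0.00075,-0.0029,0],"twist":[0,0,0]},{"jaw":0,"dp":[-0.0005,-0.0019,0],"twist":[0,0,0]}]'
python3 - <<'E'
from h import *
st=arm.get_state(); s=arm.snapshot('wrist'); W=cloud(s,st); cv2.imwrite('pics/w2.png',s['color'])
O=np.array([509,27]);ey=np.array([.247,.969]);ex=np.array([.969,-.247])
print('tcp y',(np.array(st['tool_pos'])[:2]-O)@ey,'Fy',np.array(st['force'])[:2]@ey)
s=arm.snapshot('top')
W=cloud(s); p=W.reshape(-1,3);p=p[~np.isnan(p[:,0])]
d=p[:,:2]-O; f=np.c_[d@ex,d@ey,p[:,2]]
fl=f[(f[:,2]>45)&(f[:,2]<66)&(f[:,1]>50)&(f[:,1]<115)&(abs(f[:,0])<35)]
if len(fl): print('flange',len(fl),np.percentile(fl,[2,50,98],axis=0).round(1))
E
```

```text
clock: 4.65
tool_pos: [526.6, 97.6, 35.1]
eef_rot: [[0.248, 0.969, -0.0], [0.969, -0.248, 0.0], [-0.0, -0.0, -1.0]]
force: [1.0, -0.4, 1.1]
gripper_width: 0.5
tcp y 72.72649624366106 Fy -0.19525418344098866
```

View pics/w2.png

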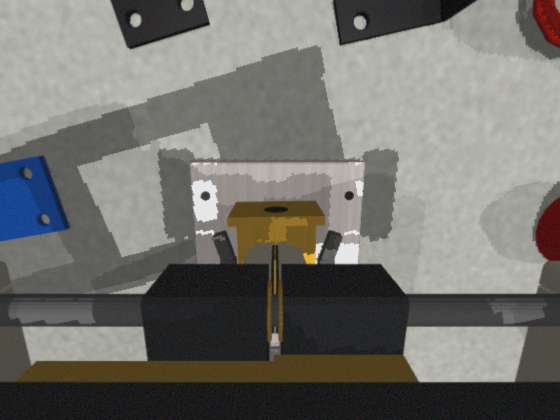

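Run:
```python
from h import *
st=arm.get_state(); s=arm.snapshot('wrist'); W=cloud(s,st)
O=np.array([509,27]);ey=np.array([.247,.969]);ex=np.array([.969,-.247])
tp=np.array(st['tool_pos']); print('tcp px',proj(s,[tp, tp+[0,0,19]],st))
print('cam', cam2world(s,st).round(2))
d=W[...,:2]-O; F=np.stack([d@ex,d@ey,W[...,2]],-1)
for r in range(165,360,8): print(r,F[r,276].round(1),F[r,300].round(1),F[r,245].round(1))
s=arm.snapshot('scene'); im=s['color'][160:300,220:380]; cv2.imwrite('pics/s2.png',cv2.resize(im,None,fx=5,fy=4.2)[:600,:800])
```

```text
tcp px [[274.55998226 236.39785843]
 [274.57008475 245.93876808]]
cam [[ 9.7000e-01  2.4000e-01  6.0000e-02  5.4417e+02]
 [-2.5000e-01  9.4000e-01  2.5000e-01  1.6598e+02]
 [ 0.0000e+00 -2.5000e-01  9.7000e-01  2.3959e+02]
 [ 0.0000e+00  0.0000e+00  0.0000e+00  1.0000e+00]]
165 [  0.8 121.4  16.6] [ 18.5 121.3  15.5] [-21.9 121.4  15.9]
173 [  0.8 115.2  14. ] [ 18.6 115.4  15.7] [-22.  115.5  15.9]
181 [  0.8 109.6  16.4] [ 18.7 109.5  15.8] [-22.1 109.7  16.9]
189 [  0.8 103.5  16.1] [ 18.8 103.4  15.4] [-22.2 103.8  17.3]
197 [ 0.8 97.3 15.5] [19.  97.2 14.9] [-22.7  97.2  14.7]
205 [ 0.8 94.6 30.4] [17.7 94.9 31.7] [-21.3  94.4  29.4]
213 [ 0.6 95.  54.4] [15.8 95.1 54.9] [-19.4  94.   50.6]
221 [ 0.6 91.8 61.4] [15.4 91.4 60.4] [-18.5  91.5  60.4]
229 [ 0.8 73.8 21.1] [18.9 73.9 21.5] [-22.6  74.1  22. ]
237 [ 0.8 67.6 21.7] [19.1 67.4 21.2] [-22.8  67.4  21.1]
245 [ 0.5 81.1 74.5] [19.1 61.3 22.2] [-23.   61.1  21.4]
253 [ 0.5 80.8 86.1] [13.2 82.  89. ] [-23.1  54.7  21.8]
261 [ 0.4 80.9 97. ] [ 12.3  82.2 100. ] [-15.   82.2  99.9]
269 [  0.4  81.  106.5] [  6.3 109.3 167. ] [ -8.1 108.7 165.6]
277 [  0.3  81.2 115.4] [  6.1 108.7 170.3] [ -7.6 109.2 171.2]
285 [  0.3  81.  122.5] [  5.7 108.9 174.9] [ -7.2 109.3 175.5]
293 [  0.3  80.8 128.9] [  5.4 108.7 178.2] [ -7.  108.4 177.7]
301 [1.000e-01 1.041e+02 1.738e+02] [  5.3 107.9 180.2] [ -6.6 109.1 182.3]
309 [  0.  103.2 175.9] [  5.2 106.4 181.1] [ -6.7 106.6 181.3]
317 [  0.  100.8 175.6] [  5.3 104.6 181.3] [ -6.6 105.6 182.8]
325 [  0.   98.5 175.4] [  5.3 102.6 181.3] [ -6.8 102.7 181.4]
333 [  0.8 -20.9  15.9] [  5.4 100.4 181.1] [ -6.8 100.8 181.6]
341 [  0.7 -28.9  15.8] [  5.4  98.7 181.5] [ -6.8  99.5 182.5]
349 [  0.7 -33.7  19.9] [  5.3  97.1 182.2] [ -7.   96.2 181.1]
357 [  0.   95.4 182.7] [  5.3  95.7 183.1] [ -7.1  93.9 180.9]
```

View pics/s2.png

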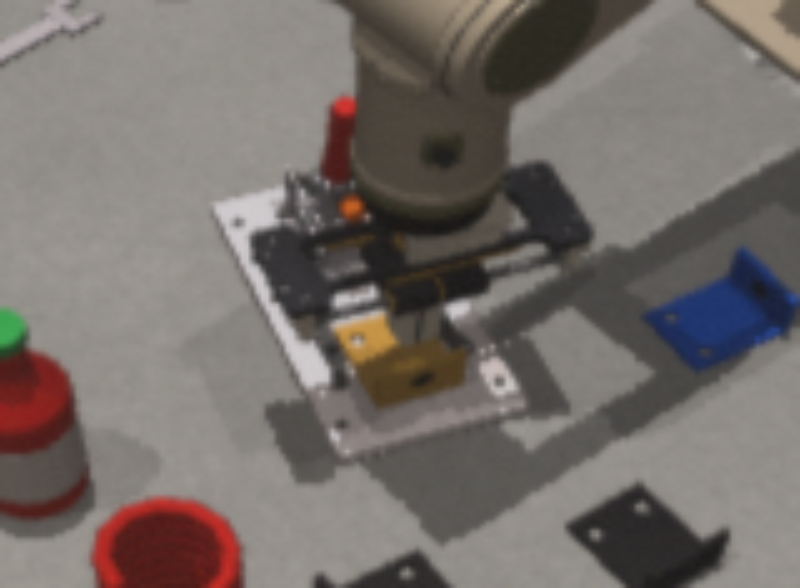

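The fingers passed over the flange without moving it, and its face is still at y=95. So the real tips end higher than the reported TCP. I'll lift, back off and measure the tips.

```bash
python3 -m crank '[{"jaw":0,"dp":[0,0,0.03],"twist":[0,0,0]},{"jaw":0,"dp":[0,0,0.03],"twist":[0,0,0]},{"jaw":0,"dp":[0.008,0.031,0],"twist":[0,0,0]},{"jaw":0,"dp":[0.008,0.031,0],"twist":[0,0,0]},{"jaw":0,"dp":[0,0,0],"twist":[0,0,0]},{"jaw":0,"dp":[0,0,0],"twist":[0,0,0]}]'
python3 - <<'E'
from h import *
st=arm.get_state(); tp=np.array(st['tool_pos']);R=np.array(st['eef_rot'])
for n in ['scene','wrist']:
    s=arm.snapshot(n); W=cloud(s,st)
    t=(W-tp)@R  # tool coords
    m=(abs(t[...,0])<25)&(abs(t[...,1])<70)&(t[...,2]>-90)&(t[...,2]<30)
    q=t[m]; print(n,len(q))
    for a in range(-90,30,8):
        k=q[(q[:,2]>=a)&(q[:,2]<a+8)]
        if len(k): print(a,len(k),k.min(0).round(),k.max(0).round())
    im=s['color']
    if n=='scene':
        u=proj(s,tp,st)[0]; print('tcp px',u); x,y=map(int,u); a=im[max(0,y-70):y+40,max(0,x-75):x+75].copy()
        cv2.drawMarker(a,(min(x,75),min(y,70)),(0,255,0),0,5,1)
        A=cv2.resize(a,(780,572),interpolation=cv2.INTER_CUBIC)
        cv2.imwrite('pics/s3.png',A)
E
```

```text
clock: 5.6
tool_pos: [542.3, 159.4, 94.8]
eef_rot: [[0.248, 0.969, -0.001], [0.969, -0.248, -0.001], [-0.001, -0.001, -1.0]]
force: [-0.0, 0.2, -0.9]
gripper_width: 0.4
scene 84
-90 2 [  5. -15. -88.] [ 10.  16. -82.]
-82 15 [  4. -16. -81.] [ 11.  15. -75.]
-74 16 [ -4. -18. -74.] [ 12.  14. -66.]
-66 20 [ -3. -15. -66.] [ 12.  14. -59.]
-58 14 [ -4. -15. -57.] [ 12.  14. -51.]
-50 11 [  8. -17. -48.] [ 11.   9. -43.]
-42 6 [  7. -11. -42.] [ 10.   6. -37.]
tcp px [309.74272561 251.92800371]
wrist 1328
-90 51 [  7.  -2. -90.] [ 11.   2. -82.]
-82 75 [  8.  -3. -82.] [ 10.   3. -74.]
-74 231 [ -5. -16. -74.] [ 11.  15. -66.]
-66 378 [  6. -15. -66.] [ 10.  15. -58.]
-58 313 [  8. -15. -58.] [ 10.  15. -50.]
-50 232 [  8. -15. -50.] [ 11.  14. -42.]
-42 48 [  8.  -9. -42.] [ 10.   8. -38.]
```

View pics/s3.png

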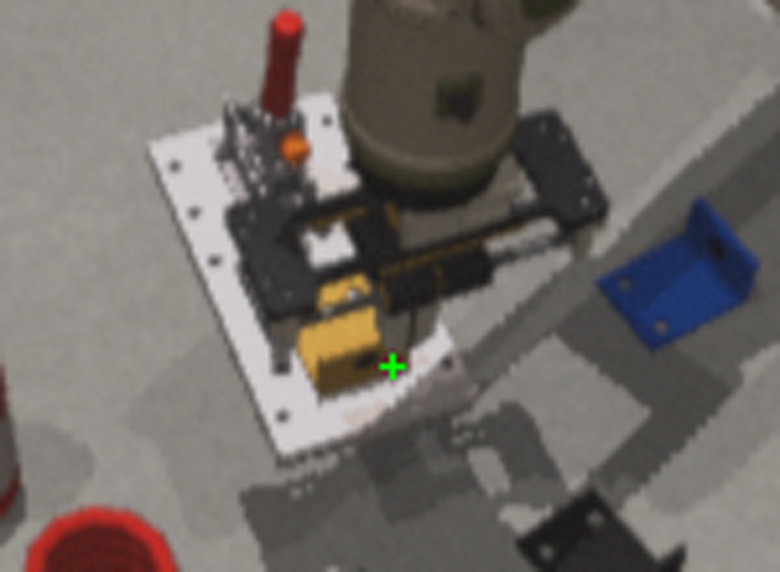

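Both cameras agree that the real fingertips end 37 mm behind the reported TCP, with about 10 mm half thickness. I'll allow for that: reported z = tip z − 37. Contact with the face is expected at TCP y of about 105, and home at about 72.

```bash
python3 -m crank '[{"jaw":0,"dp":[0,0,-0.025],"twist":[0,0,0]},{"jaw":0,"dp":[0,0,-0.025],"twist":[0,0,0]},{"jaw":0,"dp":[0,0,-0.025],"twist":[0,0,0]},{"jaw":0,"dp":[0,0,-0.015],"twist":[0,0,0]},{"jaw":0,"dp":[0,0,-0.007],"twist":[0,0,0]},{"jaw":0,"dp":[0,0,0],"twist":[0,0,0]},{"jaw":0,"dp":[0,0,0],"twist":[0,0,0]}]'
python3 -m crank '[{"jaw":0,"dp":[-0.0025,-0.0097,0],"twist":[0,0,0]},{"jaw":0,"dp":[-0.0025,-0.0097,0],"twist":[0,0,0]},{"jaw":0,"dp":[-0.00124,-0.00485,0],"twist":[0,0,0]},{"jaw":0,"dp":[-0.00124,-0.00485,0],"twist":[0,0,0]},{"jaw":0,"dp":[-0.001,-0.0039,0],"twist":[0,0,0]},{"jaw":0,"dp":[-0.001,-0.0039,0],"twist":[0,0,0]},{"jaw":0,"dp":[-0.001,-0.0039,0],"twist":[0,0,0]},{"jaw":0,"dp":[-0.001,-0.0039,0],"twist":[0,0,0]},{"jaw":0,"dp":[0,0,0],"twist":[0,0,0]}]'
```

```text
clock: 6.58
tool_pos: [543.5, 159.9, -0.8]
eef_rot: [[0.248, 0.969, 0.002], [0.969, -0.248, 0.0], [0.001, 0.001, -1.0]]
force: [0.5, 0.5, 0.7]
gripper_width: 0.8
clock: 7.7
tool_pos: [531.1, 114.6, -1.8]
eef_rot: [[0.249, 0.969, -0.0], [0.969, -0.249, -0.0], [-0.0, -0.0, -1.0]]
force: [0.5, -0.1, 0.4]
gripper_width: 0.7
```

```bash
cat >> h.py <<'E'
O=np.array([509,27]);ey=np.array([.247,.969]);ex=np.array([.969,-.247])
def rep():
    st=arm.get_state(); s=arm.snapshot('wrist'); W=cloud(s,st); tp=np.array(st['tool_pos'])
    print('t',st['clock'],'tcp',((tp[:2]-O)@ex).round(1),((tp[:2]-O)@ey).round(1),tp[2].round(1),'F',(np.array(st['force'])[:2]@ey).round(2))
    d=W[...,:2]-O; f=np.stack([d@ex,d@ey,W[...,2]],-1)
    fl=f[(f[...,2]>30)&(f[...,2]<58)&(f[...,1]>50)&(f[...,1]<115)&(abs(f[...,0])<35)]
    for lo,hi in[(-30,-18),(-18,18),(18,30)]:
        k=fl[(fl[:,0]>lo)&(fl[:,0]<hi)]
        if len(k): print('face',lo,len(k),np.percentile(k,[50,90],axis=0).round(1).tolist())
    return s,f
E
python3 -c "
from h import *
s,f=rep(); cv2.imwrite('pics/w4.png',s['color'])
t=f; m=(abs(f[...,0])<16)&(f[...,1]>60)&(f[...,1]<115)&(f[...,2]>20)&(f[...,2]<80)
for r in range(190,260,4): print(r,f[r,276].round(1),f[r,245].round(1))"
```

```text
t 7.7 tcp -0.2 90.3 -1.8 F 0.06
face -18 674 [[0.0, 100.0, 49.9], [10.7, 100.3, 56.5]]
190 [  0.8 124.1  -0.3] [-20.3 124.1  -0.7]
194 [  0.8 123.9  12.7] [-19.2 123.6  10.9]
198 [  0.7 121.9  15.4] [-18.7 122.2  16.8]
202 [  0.7 119.3  15.3] [-18.8 119.5  16. ]
206 [  0.7 117.   16.5] [-18.8 117.   16.6]
210 [  0.7 114.1  15.7] [-19.1 114.   14.9]
214 [  0.7 111.7  16.6] [-19.  111.7  16.4]
218 [  0.7 108.8  15.7] [-19.1 109.   16.2]
222 [  0.7 106.1  15.4] [-19.1 106.5  16.6]
226 [  0.7 104.   17.2] [-19.3 103.6  15.8]
230 [  0.7 101.3  17.3] [-19.3 101.1  16.7]
234 [ 0.7 98.1 15.9] [-19.4  98.2  16. ]
238 [ 0.7 95.8 17.3] [-19.5  95.4  15.9]
242 [ 0.7 92.4 15.2] [-19.5  92.7  16.1]
246 [ 0.6 98.5 38.7] [-19.7  89.7  15.5]
250 [ 0.6 98.7 45.5] [-19.7  87.   15.7]
254 [ 0.5 98.8 51.3] [-19.8  84.4  16.3]
258 [ 0.5 98.4 55.8] [nan nan nan]
```

View pics/w4.png

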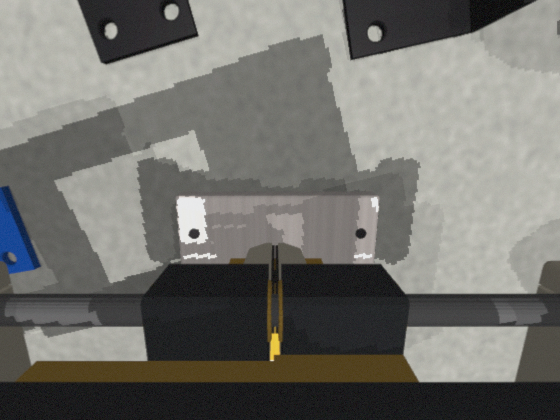

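The wrist view shows the flange, brown at (240,262) and (313,262), now moving ahead of the fingers. Plate is bare where it stood. I'll keep pushing towards TCP y of about 70.

```bash
python3 -m crank '[{"jaw":0,"dp":[-0.001,-0.0039,0],"twist":[0,0,0]},{"jaw":0,"dp":[-0.001,-0.0039,0],"twist":[0,0,0]},{"jaw":0,"dp":[-0.001,-0.0039,0],"twist":[0,0,0]},{"jaw":0,"dp":[-0.00075,-0.0029,0],"twist":[0,0,0]},{"jaw":0,"dp":[-0.0005,-0.0019,0],"twist":[0,0,0]},{"jaw":0,"dp":[0,0,0],"twist":[0,0,0]}]'
python3 -m crank '[{"jaw":0,"dp":[-0.0005,-0.0019,0],"twist":[0,0,0]},{"jaw":0,"dp":[0,0,0],"twist":[0,0,0]}]'
python3 -m crank '[{"jaw":0,"dp":[-0.0005,-0.0019,0],"twist":[0,0,0]},{"jaw":0,"dp":[0,0,0],"twist":[0,0,0]}]'
```

```text
clock: 8.5
tool_pos: [526.8, 98.1, -1.9]
eef_rot: [[0.249, 0.969, -0.0], [0.969, -0.249, -0.0], [-0.0, -0.0, -1.0]]
force: [0.1, -0.2, -0.7]
gripper_width: 0.5
clock: 8.75
tool_pos: [526.4, 96.5, -1.8]
eef_rot: [[0.248, 0.969, -0.0], [0.969, -0.248, -0.0], [-0.0, 0.0, -1.0]]
force: [-0.3, 0.9, 0.7]
gripper_width: 0.6
clock: 9.0
tool_pos: [525.9, 94.6, -1.9]
eef_rot: [[0.248, 0.969, -0.0], [0.969, -0.248, -0.0], [-0.0, -0.0, -1.0]]
force: [0.3, 1.6, 0.2]
gripper_width: 0.3
```

```bash
for i in 1; do python3 -m crank '[{"jaw":0,"dp":[-0.0005,-0.0019,0],"twist":[0,0,0]},{"jaw":0,"dp":[0,0,0],"twist":[0,0,0]}]'; done
python3 -m crank '[{"jaw":0,"dp":[-0.00025,-0.00097,0],"twist":[0,0,0]},{"jaw":0,"dp":[0,0,0],"twist":[0,0,0]}]'
```

```text
clock: 9.25
tool_pos: [525.9, 94.2, -1.5]
eef_rot: [[0.248, 0.969, 0.001], [0.969, -0.248, 0.002], [0.002, 0.0, -1.0]]
force: [1.1, 8.0, 0.4]
gripper_width: 0.3
clock: 9.5
tool_pos: [525.9, 94.0, -1.2]
eef_rot: [[0.248, 0.969, 0.002], [0.969, -0.248, 0.003], [0.004, 0.001, -1.0]]
force: [2.4, 12.2, 1.2]
gripper_width: 0.8
```

Force rose to 12 N with no further motion at TCP y=69.2, so the bracket is home. I'll back off, rise and check.

```bash
python3 -m crank '[{"jaw":0,"dp":[0.0012,0.0048,0],"twist":[0,0,0]},{"jaw":0,"dp":[0.005,0.0194,0],"twist":[0,0,0]},{"jaw":0,"dp":[0.005,0.0194,0],"twist":[0,0,0]},{"jaw":0,"dp":[0,0,0.035],"twist":[0,0,0]},{"jaw":0,"dp":[0,0,0.035],"twist":[0,0,0]},{"jaw":0,"dp":[0,0,0.035],"twist":[0,0,0]},{"jaw":0,"dp":[0,0,0.035],"twist":[0,0,0]},{"jaw":0,"dp":[0,0,0],"twist":[0,0,0]},{"jaw":0,"dp":[0,0,0],"twist":[0,0,0]}]'
python3 -c "
from h import *
s,f=rep()
m=(f[...,2]>58)&(f[...,2]<66)&(f[...,1]>45)&(f[...,1]<80)&(abs(f[...,0])<35)
print(m.sum(),np.percentile(f[m],[3,50,97],axis=0).round(1), cv2.minAreaRect(f[m][:,:2].astype(np.float32)))"
```

```text
clock: 10.62
tool_pos: [536.2, 136.1, 137.4]
eef_rot: [[0.248, 0.969, -0.001], [0.969, -0.248, -0.0], [-0.0, -0.001, -1.0]]
force: [0.2, 0.2, 0.1]
gripper_width: 0.6
t 10.625 tcp -0.6 112.5 137.4 F 0.23
face 18 9 [[29.3, 60.4, 40.2], [29.7, 60.7, 50.0]]
1 [[29.9 60.4 59.3]
 [29.9 60.4 59.3]
 [29.9 60.4 59.3]] ((29.89930534362793, 60.360904693603516), (0.0, 0.0), 0.0)
```

The face measures about 60.5 to 61 against a nominal 62, which is home within the calibration error. Next, the handle.

```bash
python3 -m crank '[{"jaw":0,"dp":[-0.0062,-0.0242,0],"twist":[0,0,0]},{"jaw":0,"dp":[-0.0062,-0.0242,0],"twist":[0,0,0]},{"jaw":0,"dp":[-0.0062,-0.0242,0],"twist":[0,0,0]},{"jaw":0,"dp":[-0.0062,-0.0242,0],"twist":[0,0,0]},{"jaw":0,"dp":[-0.0062,-0.0242,0],"twist":[0,0,0]},{"jaw":0,"dp":[0,0,0],"twist":[0,0,0]}]'
python3 -m crank '[{"jaw":0,"dp":[-0.0025,-0.0097,0],"twist":[0,0,0]},{"jaw":0,"dp":[-0.0025,-0.0097,0],"twist":[0,0,0]},{"jaw":0,"dp":[-0.0025,-0.0097,0],"twist":[0,0,0]},{"jaw":0,"dp":[-0.0025,-0.0097,0],"twist":[0,0,0]},{"jaw":0,"dp":[0,0,0],"twist":[0,0,0]}]'
python3 -c "
from h import *
s=arm.snapshot('scene');W=cloud(s);d=W[...,:2]-O;f=np.stack([d@ex,d@ey,W[...,2]],-1)
for m in arm.masks_of(s,'handle_grip')[:1]:
  k=f[m['mask']];k=k[~np.isnan(k[:,0])];print(m['score'],m['box'],np.percentile(k,[5,50,95],axis=0).round())
"
```

```text
clock: 11.42
tool_pos: [504.2, 13.5, 136.5]
eef_rot: [[0.25, 0.968, -0.003], [0.968, -0.25, -0.0], [-0.001, -0.003, -1.0]]
force: [0.0, -0.4, -0.6]
gripper_width: 0.4
clock: 12.05
tool_pos: [495.2, -25.1, 138.1]
eef_rot: [[0.249, 0.968, -0.0], [0.968, -0.249, -0.0], [-0.0, 0.0, -1.0]]
force: [0.3, 1.3, -0.1]
gripper_width: 0.7
0.6 [194.1, 159.3, 44.7, 32.2] [[  89. -379.   -1.]
 [ 175. -334.    5.]
 [ 253. -295.   10.]]
```

```bash
python3 -m crank '[{"jaw":0,"dp":[-0.0025,-0.0097,0],"twist":[0,0,0]},{"jaw":0,"dp":[-0.0025,-0.0097,0],"twist":[0,0,0]},{"jaw":0,"dp":[-0.0025,-0.0097,0],"twist":[0,0,0]},{"jaw":0,"dp":[-0.0025,-0.0097,-0.002],"twist":[0,0,0]},{"jaw":0,"dp":[0,0,0],"twist":[0,0,0]}]'
python3 -m crank '[{"jaw":0,"dp":[-0.0025,-0.0097,-0.003],"twist":[0,0,0]},{"jaw":0,"dp":[-0.0025,-0.0097,-0.004],"twist":[0,0,0]},{"jaw":0,"dp":[-0.0025,-0.0097,-0.004],"twist":[0,0,0]},{"jaw":0,"dp":[-0.0025,-0.0097,-0.004],"twist":[0,0,0]},{"jaw":0,"dp":[0,0,0],"twist":[0,0,0]}]'
python3 -c "
from h import *
s=arm.snapshot('scene');a=s['color'][110:280,190:390]; cv2.imwrite('pics/s5.png',cv2.resize(a,(706,600),interpolation=cv2.INTER_CUBIC))"
```

```text
clock: 12.78
tool_pos: [485.0, -63.9, 135.9]
eef_rot: [[0.25, 0.968, -0.0], [0.968, -0.25, 0.0], [-0.0, -0.0, -1.0]]
force: [-0.1, 0.2, -1.0]
gripper_width: 0.6
clock: 13.4
tool_pos: [474.8, -102.6, 120.6]
eef_rot: [[0.249, 0.968, -0.001], [0.968, -0.249, 0.0], [-0.0, -0.001, -1.0]]
force: [0.2, -0.2, -0.4]
gripper_width: 0.2
```

View pics/s5.png

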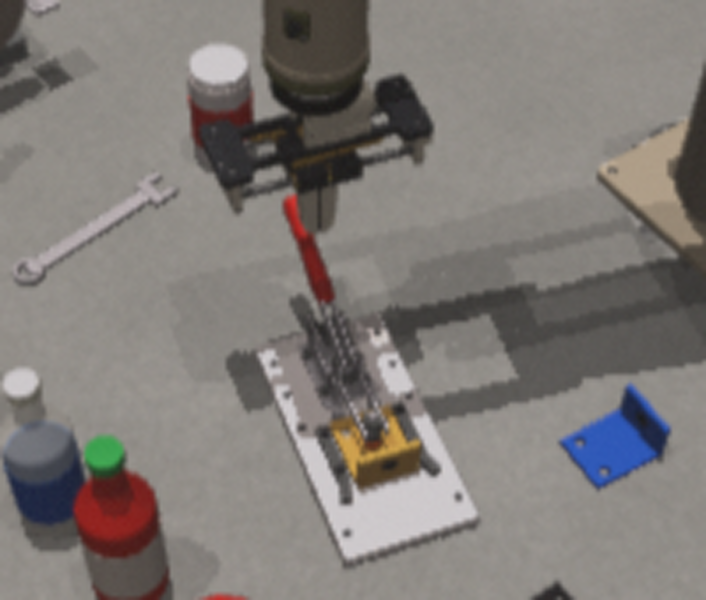

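The view shows the handle fallen back at (300,230), the cap on the seated bracket at (372,430), and the fingers above it at (320,215). Next I move over the outer half of the grip and press down.

```bash
python3 -m crank '[{"jaw":0,"dp":[-0.0032,-0.0155,0],"twist":[0,0,0]},{"jaw":0,"dp":[-0.0037,-0.0155,0],"twist":[0,0,0]},{"jaw":0,"dp":[-0.004,-0.0155,0],"twist":[0,0,0]},{"jaw":0,"dp":[0,0,-0.01],"twist":[0,0,0]},{"jaw":0,"dp":[0,0,-0.01],"twist":[0,0,0]},{"jaw":0,"dp":[0,0,-0.008],"twist":[0,0,0]},{"jaw":0,"dp":[0,0,-0.008],"twist":[0,0,0]},{"jaw":0,"dp":[0,0,-0.006],"twist":[0,0,0]},{"jaw":0,"dp":[0,0,0],"twist":[0,0,0]}]'
python3 -m crank '[{"jaw":0,"dp":[0,0,-0.006],"twist":[0,0,0]},{"jaw":0,"dp":[0,0,-0.006],"twist":[0,0,0]},{"jaw":0,"dp":[0,0,-0.006],"twist":[0,0,0]},{"jaw":0,"dp":[0,0,0],"twist":[0,0,0]}]'
python3 -m crank '[{"jaw":0,"dp":[0,0,-0.005],"twist":[0,0,0]},{"jaw":0,"dp":[0,0,-0.005],"twist":[0,0,0]},{"jaw":0,"dp":[0,0,0],"twist":[0,0,0]}]'
```

```text
clock: 14.58
tool_pos: [464.2, -148.0, 78.6]
eef_rot: [[0.248, 0.969, -0.001], [0.969, -0.248, 0.001], [0.0, -0.001, -1.0]]
force: [-0.7, 0.6, 0.1]
gripper_width: 0.5
clock: 15.08
tool_pos: [463.8, -148.2, 60.3]
eef_rot: [[0.248, 0.969, -0.001], [0.969, -0.248, 0.001], [0.0, -0.001, -1.0]]
force: [-0.3, -0.8, 0.0]
gripper_width: 0.5
clock: 15.45
tool_pos: [464.0, -148.3, 50.5]
eef_rot: [[0.248, 0.969, -0.001], [0.969, -0.248, 0.0], [0.0, -0.001, -1.0]]
force: [-0.4, 0.0, -0.3]
gripper_width: 0.6
```

```bash
python3 -c "
from h import *
s=arm.snapshot('scene');a=s['color'][110:280,190:390]; cv2.imwrite('pics/s6.png',cv2.resize(a,(706,600),interpolation=cv2.INTER_CUBIC))
W=cloud(s);d=W[...,:2]-O;f=np.stack([d@ex,d@ey,W[...,2]],-1)
hsv=cv2.cvtColor(s['color'],cv2.COLOR_BGR2HSV); m=((hsv[...,0]<6)|(hsv[...,0]>174))&(hsv[...,1]>150)&(abs(f[...,0])<30)&(f[...,1]<-90)&(f[...,1]>-230)&(f[...,2]>30)
k=f[m]; k=k[np.argsort(k[:,1])]; print(len(k)); print(k[::max(1,len(k)//12)].round())"
```

```text
74
[[   5. -174.   79.]
 [   7. -168.   77.]
 [   2. -162.   70.]
 [   6. -152.   77.]
 [   6. -142.   74.]
 [   8. -136.   76.]
 [   7. -129.   83.]
 [   8. -126.   76.]
 [   3. -121.   81.]
 [   5. -114.   84.]
 [   7. -110.   74.]
 [   9. -105.   75.]
 [  -1. -102.   75.]]
```

View pics/s6.png

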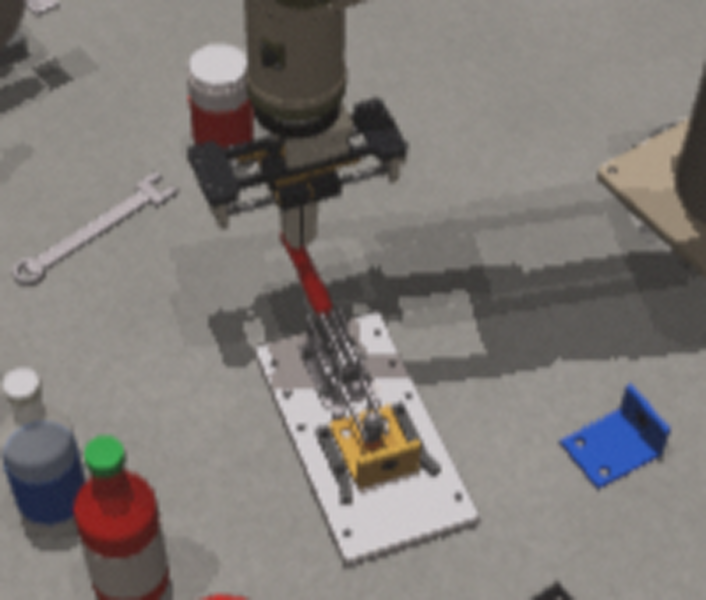

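The handle lies level under the fingertips at (310,275), at about z 75, so it appears shut. A small extra press, then I lift clear and check that it stays.

```bash
python3 -m crank '[{"jaw":0,"dp":[0,0,-0.003],"twist":[0,0,0]},{"jaw":0,"dp":[0,0,-0.003],"twist":[0,0,0]},{"jaw":0,"dp":[0,0,0],"twist":[0,0,0]}]'
python3 -m crank '[{"jaw":0,"dp":[0,0,0.01],"twist":[0,0,0]},{"jaw":0,"dp":[0,0,0.03],"twist":[0,0,0]},{"jaw":0,"dp":[0,0,0.04],"twist":[0,0,0]},{"jaw":0,"dp":[0,0,0.04],"twist":[0,0,0]},{"jaw":0,"dp":[0,0,0.04],"twist":[0,0,0]},{"jaw":0,"dp":[0,0,0],"twist":[0,0,0]},{"jaw":0,"dp":[0,0,0],"twist":[0,0,0]},{"jaw":0,"dp":[0,0,0],"twist":[0,0,0]}]'
python3 -c "
from h import *
s=arm.snapshot('scene');a=s['color'][110:280,190:390]; cv2.imwrite('pics/s7.png',cv2.resize(a,(706,600),interpolation=cv2.INTER_CUBIC))
for n in ['scene','top']:
  s=arm.snapshot(n);W=cloud(s);d=W[...,:2]-O;f=np.stack([d@ex,d@ey,W[...,2]],-1)
  hsv=cv2.cvtColor(s['color'],cv2.COLOR_BGR2HSV); m=((hsv[...,0]<6)|(hsv[...,0]>174))&(hsv[...,1]>150)&(abs(f[...,0])<30)&(f[...,1]<-90)&(f[...,1]>-230)&(f[...,2]>30)
  k=f[m]; print(n,len(k),len(k) and np.percentile(k,[3,50,97],axis=0).round(1))
  m=(f[...,2]>48)&(f[...,2]<66)&(f[...,1]>45)&(f[...,1]<80)&(abs(f[...,0])<35)
  print('flange',m.sum(),np.percentile(f[m],[3,50,97],axis=0).round(1))
"
```

```text
clock: 15.88
tool_pos: [464.2, -148.3, 44.8]
eef_rot: [[0.248, 0.969, -0.001], [0.969, -0.248, 0.0], [0.0, -0.001, -1.0]]
force: [0.2, -0.0, -0.4]
gripper_width: 0.5
clock: 16.88
tool_pos: [463.7, -148.1, 203.8]
eef_rot: [[0.248, 0.969, -0.002], [0.969, -0.248, 0.001], [0.0, -0.002, -1.0]]
force: [-0.1, 0.5, 0.2]
gripper_width: 0.3
scene 97 [[  -4.3 -196.    71.8]
 [   3.  -142.7   79.4]
 [   8.6 -104.3   84.9]]
flange 65 [[-28.4  54.7  49.1]
 [ -0.2  60.5  58.1]
 [ 28.   63.6  64. ]]
top 159 [[  -6.8 -175.4   72.7]
 [   1.2 -136.6   78.9]
 [   8.8 -103.6   85. ]]
flange 51 [[-29.   55.8  49.3]
 [ -1.7  58.7  59.7]
 [ 26.   61.6  63.6]]
```

View pics/s7.png

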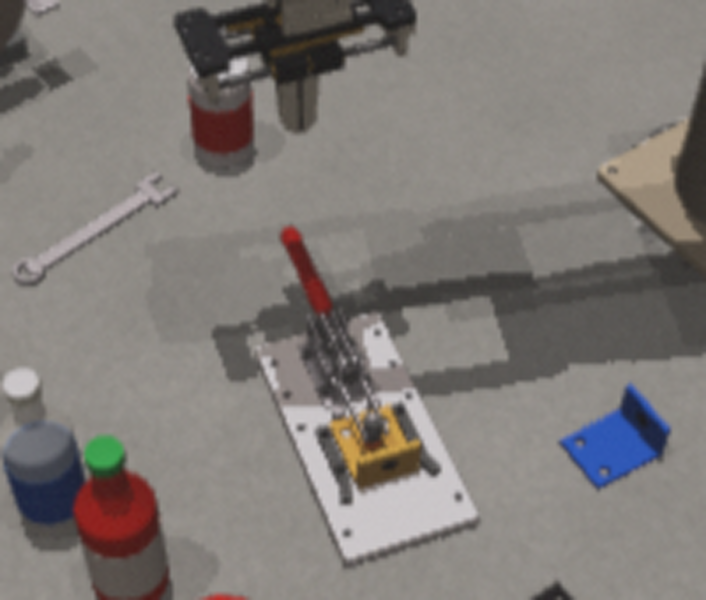

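With the fingers clear, the handle stays level (top at z of about 79 to 85), the cap is down on the foot, and the flange centre is at y=58.7 against a nominal 59.

```bash
python3 -c "
from plant import arm
print(arm.job_done())"
```

```text
the job is handed in; nothing more can be done
None
```

The bracket is home against the stop pins and the toggle clamp is shut with its cap on the bracket. I handed the job in at about 17 s.

- **Bracket:** I pushed it with the closed fingertips until it stopped hard at about 12 N. In the last check the flange centre was at y ≈ 58.7 from the top camera and 60.5 from the scene camera. Nominal is 59, and the calibration is good to about 2 mm.
- **Clamp:** I pushed the handle over and pressed it down past center. With the fingers lifted clear, it stayed level with the top of the grip at z ≈ 80–85, and the cap was on the bracket's foot.
- **First push missed:** The real fingertips end about 37 mm short of the reported TCP, so the first push passed over the flange without touching it. I measured the offset with two cameras and allowed for it from then on.
- **Force readings:** The wrist sensor showed almost nothing while the clamp closed. My evidence that it is locked is that the handle stayed down after release, not a felt snap.
- **Bystanders:** My path did not go near them. Those in the last picture looked unmoved, but I did not measure them.

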